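# Stow the sanding block and tuck the cradle flap

### The arm

A 6-joint arm with a two-finger parallel gripper is mounted at the origin on a cart in front of the work surface, level with it; the furniture and walls round the work are solid. World frame = base frame: x ahead of the robot, y to its left, z up, the work surface at z = 0. Lengths are in m, angles in rad, forces in N, time in s.
With the tool pointing down it reaches from about 0.35 to 0.725 m from the base axis. Payload 6 kg.
Tool frame: the origin (TCP) lies between the finger pads; the fingertips stand ctrl.tip_extent ahead of it and the grasp point (between the pads) lies 8 mm behind it (ctrl.tip_extent is the distance from the TCP to the fingertips, in m); z points along the fingers, y is the direction in which the jaws open and shut (so a half turn about z gives the same grasp; the last joint's range is limited). The gripper opens to 85 mm and grips with 20 to 120 N. Pads are 22 mm wide; open, the fingers measure 114 mm over their backs; the gripper's body (76 mm by 85 mm) begins 54 mm behind the grasp point. The pads swing forward as they close: fully open they stand 13 mm farther back than shut.
Start: joints at [-0.978, 0.04, 0.085, 0, -1.615, -0.334], TCP at [0.154, -0.58, 0.242] pointing down, gripper open.
Joint ranges: [-2.56, 2.56], [-1.29, 2.01], [-1.08, 1.49], [-3.29, 1.98], [-2.81, -0.18], [-2.99, 2.99]. Speed limits (rad/s): [2.57, 2.57, 3.01, 3.14, 3.14, 3.14].

### API

Orientations are given as a unit quaternion [x, y, z, w].
In Python, from rig import ctrl gives the robot as it stands.
- The arm moves only by the shell command python3 -m jog 'ROWS'. ROWS is JSON, a list of rows, each a list of 7 numbers: the turn, a rotation vector about the world's x, y, z in rad, then the shift along the world's x, y, z in mm, then the finger opening in mm, from 0 to 85.4. A call has 1 to 5 rows; each row shifts and turns the pose as measured when the row begins; what a row does not reach is not made up. A row lasts 1/12 s, in which the tool goes at most 41.7 mm and 7.16 degrees, less where a joint would pass 70% of its speed; a pose out of reach is approached as far as the arm can. A call is refused whole if a number of a shift passes 41.7 or a number of a turn 0.125, either way. A call with a gripper value outside its range is refused whole. The fingers move at their own pace and stop on an object; the grip force is fixed at half the most. Time passes only in rows, so rows that do not move let the fingers close. It gives the time, the measured TCP pose, the force and the opening at its end, in the units of the state.
- ctrl.get_obs(): the state, without advancing time (a new reading comes with each control period).
- ctrl.camera(name): name is "side" or "top"; returns the picture (420x560x3 uint8, red, green, blue); there is no depth.
- ctrl.camera_model(name): a dict with "vfov" (degrees; the focal length in pixels is half the picture's height over the tangent of half this angle, whatever the lens; pixels are square), "cx", "cy" (the principal point, pixels), "k1" (the pictures are not rectified: a ray, as slopes to the right and down, at radius r is drawn at 1 + k1 r^2 times it, then the intrinsics apply), "extrinsics" (4x4, takes a point from camera to world coordinates). Camera axes: x right, y down, z forward; pixel columns grow to the right and rows downward; lengths in m; the calibration is good to about 2 mm. A picture is of the moment at which its call begins. camera_model takes no time and is no camera call.
- ctrl.hand_in(): hands the job in, once; it reports no verdict.
The state is a dict: "t": time; "joints": joint angles; "qvel": joint speeds; "effort": joint torques, N m; "tool_pos": TCP position; "ee_rot": TCP orientation; "wrist_force": force on the tool from outside, world axes, zero at the start; "wrist_torque": the same for the moment, N m; "width": finger opening in m.
Only numpy, scipy, OpenCV 4.12 (cv2) and the standard library are available. Lean on these libraries where they do the work, as an engineer would, in place of code of your own. Each camera call takes 0.05 s, during which the arm holds its last target.

### The job

Stow the sanding block in its wooden cradle: with the fingertips, push it along the cradle until it is fully home against the end stop, then fold the raised metal flap down over it and push the flap across by its ridge until it is fully home with its edge tucked under the lip, so that it stays down by itself when you let go. Only touch and push: lift nothing, and leave the other things on the bench where they are.

Things in the scene. Friction and masses are not known exactly. Their poses are not given: they have to be found in the camera images.
- cradle: Fixed wooden cradle. Origin: underside centre, on the bench. x runs from the open mouth to the end stop (away from the robot), y left to the lip (hinge on the right), z up; mm below are in this frame. Base plate 8 thick, x -100..100, y -77..57. Guide walls x -46..46, inner faces y +36 and -36, tops z 45. Nearer than x=-46 only the base plate and the near hinge lug stand.
- stop (a point): Middle of the face of the wooden end stop, at cradle x=70, y=4, z=26; the stop's top is at z=44.
- block_center (a point): Centre (half-way up) of the loose sanding block, cork and abrasive, 112 x 64 x 36 mm high, 0.06 to 0.13 kg, flat on the base plate, its length along the cradle, its near end sticking out of the mouth. It starts 30 to 50 mm short of home. The solid part is 108 x 60 mm. Fully home its centre is at cradle x=+16, its near end at x=-38 to -40.
- pin (a point): Point on the steel hinge pin of the flap, at cradle x=-10 mm, z=49.5, y=-64 with the slide at 0 (y = -64 plus slide). The pin, radius 3, runs along cradle x in slots of two aluminium lugs (x -60..-56 and 40..44, y -76..-36, tops z=58), so the whole flap can also slide to the left (+y).
- flap (a joint): Flap hinge, rad: 0 = flat over the block; grows as it is raised; 1.57 upright, more = leaning back to the right, stop 2.3. Raised, it stays put; let go flat and untucked, a spring (0.08 N m) swings it up; tucked, it rises only to about 0.06. Plate 3 mm thick, cradle x -53..30, top z=51 when flat. A skirt at x=-52 hangs 16 mm below it before the block's end: it shuts only with the block home.
- flap_slide (a joint): Slide of the flap and its pin to the left (cradle +y), m: 0 = drawn back, 0.022 = fully home. Stays where left (2 N friction). With the flap flat, its free edge is at y=20 at 0, just short of the lip's mouth, and at y=42 at 0.022, 10 mm under the lip. It goes under only if held down flat while pushed across; slid across first, it lands on top of the lip.
- flap_ridge (a point): Middle of the crest of the thumb ridge on the flap: a bar 50 mm long (along cradle x), 5 thick, 9 high on the plate's outer face, 54 mm from the pin. Between pin and ridge are 45 mm of plain plate, where a fingertip can press down and push against the ridge. Crest z=60 when flat. Outer face = right side when upright, top when flat.
- lip (a point): Middle of the lip's mouth: cradle x=0, y=27, z=55.5. The aluminium lip runs along the left wall, x -46..46: upright y 46..52, plate y 32..52 with underside z=55.5, top z=58.5 and a mouth flared up from y=32 to y=26 (top z=63).
- flap_edge (a point): Middle of the flap's free edge, 84 mm from the pin, half-way through the 3 mm plate, at cradle x=-10 mm.
- offcut_small: Bystander, to be left alone: small wood offcut 60x90x22 mm; origin under its centre.
- offcut_long: Bystander, to be left alone: long wood offcut 45x130x30 mm; origin under its centre.
- round_tin: Bystander, to be left alone: round tin with screws; origin under its centre.
- steel_tray: Bystander, to be left alone: dark steel tray; origin under its centre.
- bit_box: Bystander, to be left alone: small white carton; origin under its centre.
- jar: Bystander, to be left alone: jar with red cap; origin under its centre.

How it is judged:
On the way, in this order (a step that is already met when the one before it is completed fails the run):
1. the block is home against the end stop, the flap still up (x of block_center in the frame of cradle above 0.012 m and value of joint flap above 0.5 rad), for 0.1 s.
2. the flap is folded down flat over the block (value of joint flap below 0.09 rad).
3. the flap's edge is tucked under the lip (value of joint flap below 0.09 rad and value of joint flap_slide above 0.019 m), for 0.2 s.
At the end, for the whole second after the job is handed in: The block lies flat in the cradle within 4 mm of fully home, and the flap, let go, stays down (under 0.09 rad) with its edge under the lip (slid at least 19 of 22 mm across) (all of step 3 and x of block_center in the frame of cradle above 0.012 m and z of block_center in the frame of cradle below 0.032 m); the robot touches nothing.
It fails at once if the block is lifted or tipped (more than 12 mm up, or 0.3 rad) (z of block_center in the frame of cradle above 0.038 m or angle between block_center's own z axis and vertical above 0.3 rad).
It fails at once if another thing on the bench is moved by more than 20 mm (distance of any of offcut_small, offcut_long, round_tin, steel_tray, bit_box, jar from where it was at the start of the episode above 0.02 m).
It also fails if it takes over 48 s, if anything falls off the work surface, if the arm or the gripper's body presses on something with over 40 N, if the wrist force passes 120 N, or if a joint passes its speed limit or range.

## Working session

There is one attempt and no reset: what is moved stays moved. The work goes in short steps, Python scripts to look and compute and a shell command to move; the robot and the scene stay as the last step left them, time stands still between calls to the robot, and variables do not carry over. Pictures are saved under pics/ and viewed, and the job is handed in when it is done.

```bash
ls; mkdir -p pics; cat > h.py <<'E'
import numpy as np, cv2
from rig import ctrl
def snap(n,f):
    im=ctrl.camera(n); cv2.imwrite('pics/'+f+'.png',im[:,:,::-1]); return im
def K(n):
    m=ctrl.camera_model(n); f=210/np.tan(np.radians(m['vfov'])/2)
    return m,f
def ray(n,u,v):
    m,f=K(n); x=(u-m['cx'])/f; y=(v-m['cy'])/f; rd=np.hypot(x,y); r=rd
    for _ in range(30): r=rd/(1+m['k1']*r*r)
    s=r/rd if rd>0 else 1
    E=np.array(m['extrinsics']); d=E[:3,:3]@np.array([x*s,y*s,1]); return E[:3,3],d/np.linalg.norm(d)
def onz(n,u,v,z):
    o,d=ray(n,u,v); return o+d*(z-o[2])/d[2]
def tri(u1,v1,u2,v2):
    o1,d1=ray('side',u1,v1);o2,d2=ray('top',u2,v2)
    A=np.stack([d1,-d2],1); t=np.linalg.lstsq(A,o2-o1,rcond=None)[0]
    a=o1+d1*t[0];b=o2+d2*t[1]; return (a+b)/2,np.linalg.norm(a-b)
def proj(n,p):
    m,f=K(n);E=np.array(m['extrinsics']);c=E[:3,:3].T@(np.array(p)-E[:3,3]);x,y=c[:2]/c[2];s=1+m['k1']*(x*x+y*y)
    return np.array([m['cx']+f*x*s,m['cy']+f*y*s])
E
python3 - <<'E'
from h import *
snap('side','s0');snap('top','t0')
for n in('side','top'):print(ctrl.camera_model(n))
print(ctrl.get_obs(),ctrl.tip_extent)
E
```

```text
pics
{'vfov': 55.4303196938837, 'cx': 276.4488428348904, 'cy': 203.87855280390687, 'k1': -0.11173426596390405, 'extrinsics': array([[ 0.99992504, -0.00643775, -0.01041488,  0.5726211 ],
       [ 0.00622261, -0.46537607,  0.88509117, -0.97920272],
       [-0.01054483, -0.88508964, -0.46530113,  0.50869138],
       [ 0.        ,  0.        ,  0.        ,  1.        ]])}
{'vfov': 45.64090721452494, 'cx': 279.9696151991467, 'cy': 212.34157050206466, 'k1': -0.0707129845975202, 'extrinsics': array([[ 7.49696701e-04, -9.97252123e-01,  7.40786135e-02,
         4.59783377e-01],
       [-9.99906868e-01, -1.75703395e-03, -1.35339866e-02,
        -1.13698080e-01],
       [ 1.36269555e-02, -7.40615680e-02, -9.97160564e-01,
         1.36076552e+00],
       [ 0.00000000e+00,  0.00000000e+00,  0.00000000e+00,
         1.00000000e+00]])}
{'t': 0.1, 'joints': array([-9.78315799e-01,  4.07822374e-02,  8.39394406e-02, -3.88923792e-04,
       -1.61552413e+00, -3.33708966e-01]), 'qvel': array([ 4.52098523e-04, -7.96575164e-04,  6.53804715e-04,  1.49644334e-03,
       -1.64284539e-03,  5.12383172e-06]), 'effort': array([-5.06946802e-03, -3.69345689e+01,  3.48275936e+01,  6.95184097e+00,
       -4.64548648e-03,  1.19877296e-05]), 'tool_pos': array([ 0.15353841, -0.57973974,  0.24138107]), 'ee_rot': array([-1.29033511e-01,  9.91639904e-01,  7.89373893e-04, -1.76996437e-04]), 'wrist_force': array([-0.00760411,  1.2940929 ,  0.69846057]), 'wrist_torque': array([-0.01416973,  0.03818337, -0.01519166]), 'width': 0.08557810892891171} 0.011
```

View pics/s0.png

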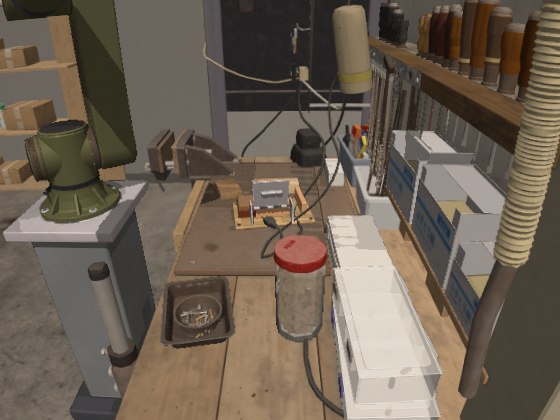

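View pics/t0.png

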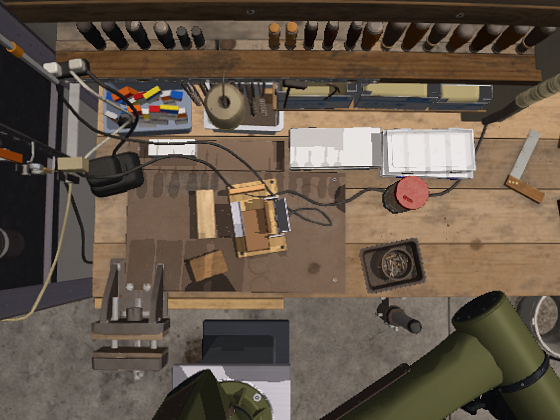

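```bash
python3 - <<'E'
import cv2
a=cv2.imread('pics/t0.png')[170:270,200:320];cv2.imwrite('pics/t0z.png',cv2.resize(a,None,fx=6,fy=6,interpolation=cv2.INTER_CUBIC))
a=cv2.imread('pics/s0.png')[170:240,220:330];cv2.imwrite('pics/s0z.png',cv2.resize(a,None,fx=7,fy=7,interpolation=cv2.INTER_CUBIC))
E
```

```text
(no output)
```

View pics/t0z.png

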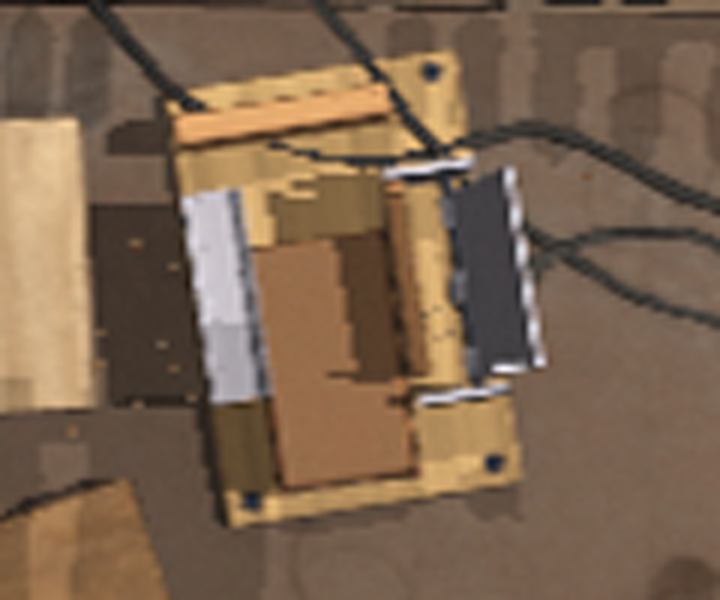

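View pics/s0z.png

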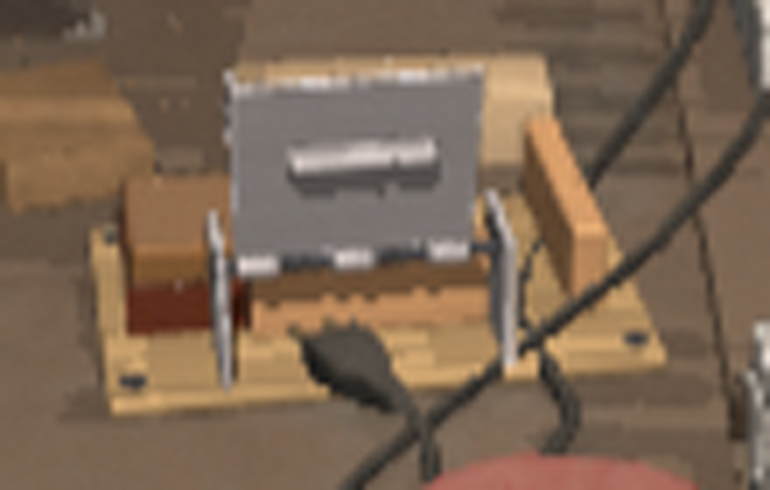

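```bash
python3 - <<'E'
from h import *
T=lambda x,y:((x+.5)/6-.5+200,(y+.5)/6-.5+170)
S=lambda x,y:((x+.5)/7-.5+220,(y+.5)/7-.5+170)
loc=np.array([[-100,57],[-100,-77],[100,-77],[100,57]])/1000
P=np.array([onz('top',*T(*p),.008)[:2] for p in [(230,525),(522,488),(456,52),(168,100)]])
print(P)
a=P-P.mean(0);b=loc-loc.mean(0)
th=np.arctan2((b[:,0]*a[:,1]-b[:,1]*a[:,0]).sum(),(a*b).sum());R=np.array([[np.cos(th),-np.sin(th)],[np.sin(th),np.cos(th)]])
o=P.mean(0)-R@loc.mean(0);print('yaw',th,'o',o,'res',(loc@R.T+o-P)*1000)
# side check
for p in [(112,412),(665,362)]: 
    w=onz('side',*S(*p),.0); print('side',(R.T@(w[:2]-o))*1000)
for n,p,z in [('top',(285,490),.044),('top',(415,473),.044),('top',(512,168),.12),('top',(544,365),.12)]:
    w=onz(n,*T(*p),z); print((R.T@(w[:2]-o))*1000)
for s,t in [((232,72),(544,365)),((483,68),(512,168))]:
    w,e=tri(*S(*s),*T(*t)); print('flap edge',(R.T@(w[:2]-o))*1000,w,e)
for n in 'stop':pass
E
```

```text
[[ 0.43894007 -0.01859211]
 [ 0.45570049 -0.1500249 ]
 [ 0.65367848 -0.12000083]
 [ 0.63139182  0.01089794]]
yaw 0.15017978336614748 o [ 0.54343156 -0.05954253] res [[-2.91104047  0.44640355]
 [ 0.37707332 -0.61252409]
 [ 0.14792128 -0.71342013]
 [ 2.38604586  0.87954068]]
side [-92.9526239  -67.14146915]
side [106.17484649 -64.374368  ]
[-85.44848557  27.49790038]
[-86.54771618 -29.95346203]
[ 32.5548031  -89.20790016]
[-50.55622752 -90.05452713]
flap edge [-49.27787464 -89.48574466] [ 0.50809683 -0.1553938   0.13718403] 0.003676065058886222
flap edge [ 33.10550809 -88.96429735] [ 0.58947491 -0.14255236  0.13211531] 0.0035209185441161346
```

```bash
cat >> h.py <<'E'
O=np.array([.5434,-.0595]);TH=.150
def c2w(x,y,z):
    c,s=np.cos(TH),np.sin(TH);return np.array([O[0]+(c*x-s*y)/1000,O[1]+(s*x+c*y)/1000,z/1000])
def w2c(p):
    c,s=np.cos(TH),np.sin(TH);d=(np.array(p[:2])-O)*1000;return np.array([c*d[0]+s*d[1],-s*d[0]+c*d[1],p[2]*1000 if len(p)>2 else 0])
E
python3 - <<'E'
from h import *
for nm,p in dict(nr=(-100,-77,0),nrt=(-100,-77,8),fr=(100,-77,0),frt=(100,-77,8),nlt=(-100,57,8),flt=(100,57,8),stopR=(70,-30,44),lugN=(-58,-76,58),lugNf=(-58,-36,58),lugF=(42,-76,58),wallR=(46,-36,45)).items():
    w=c2w(*p);s=proj('side',w);t=proj('top',w)
    print(nm,'s',((s+.5-[220,170])*7-.5).round(),'t',((t+.5-[200,170])*6-.5).round())
E
```

```text
nr s [ 93. 428.] t [523. 487.]
nrt s [ 92. 408.] t [523. 487.]
fr s [656. 381.] t [457.  54.]
frt s [657. 362.] t [458.  52.]
nlt s [ 75. 232.] t [229. 532.]
flt s [581. 194.] t [166.  95.]
stopR s [550. 218.] t [363. 122.]
lugN s [206. 271.] t [510. 392.]
lugNf s [197. 217.] t [419. 406.]
lugF s [496. 248.] t [476. 166.]
wallR s [488. 228.] t [384. 173.]
```

```bash
python3 -m jog '[[0,0,-0.036,15,35,0,0],[0,0,-0.036,17,35,0,0],[0,0,-0.036,17,35,0,0],[0,0,0,17,35,0,0],[0,0,0,17,35,0,0]]'; python3 -m jog '[[0,0,0,17,35,0,0],[0,0,0,17,35,0,0],[0,0,0,17,35,0,0],[0,0,0,17,35,0,0],[0,0,0,17,35,0,0]]'; python3 -m jog '[[0,0,0,17,35,0,0],[0,0,0,17,35,0,0],[0,0,0,17,35,0,0],[0,0,0,17,35,-15,0],[0,0,0,17,35,-15,0]]'
```

```text
t: 0.52
tool_pos: [0.2344, -0.4018, 0.2321]
ee_rot: [-0.067, 0.998, 0.007, -0.004]
wrist_force: [1.7, -0.4, 0.3]
width: 0.0258
t: 0.93
tool_pos: [0.3196, -0.2179, 0.2299]
ee_rot: [-0.065, 0.998, 0.008, -0.004]
wrist_force: [0.7, -1.0, 0.6]
width: 0.0001
t: 1.35
tool_pos: [0.4052, -0.0354, 0.2034]
ee_rot: [-0.066, 0.998, 0.009, 0.0]
wrist_force: [0.9, -1.0, -0.3]
width: 0.0002
```

```bash
python3 -m jog '[[0,0,0.018,3,-22,-30,0],[0,0,0,3,-20,-30,0],[0,0,0,0,0,-30,0],[0,0,0,0,0,-30,0],[0,0,0,0,0,0,0]]'; python3 - <<'E'
from h import *
snap('side','s1');snap('top','t1')
a=cv2.imread('pics/t1.png')[170:270,200:320];cv2.imwrite('pics/t1z.png',cv2.resize(a,None,fx=6,fy=6,interpolation=cv2.INTER_CUBIC))
a=cv2.imread('pics/s1.png')[150:240,200:310];cv2.imwrite('pics/s1z.png',cv2.resize(a,None,fx=6,fy=6,interpolation=cv2.INTER_CUBIC))
o=ctrl.get_obs();print(o['tool_pos'],o['ee_rot'],o['wrist_force'])
from scipy.spatial.transform import Rotation as R
t=o['tool_pos']+R.from_quat(o['ee_rot']).apply([0,0,.011]);print(t,w2c(t)); s=proj('side',t);print('tip s',s,(s+.5-[200,150])*6,'t',proj('top',t))
E
```

```text
t: 1.77
tool_pos: [0.4123, -0.0641, 0.0746]
ee_rot: [-0.09, 0.996, 0.011, -0.002]
wrist_force: [-0.8, -0.7, -1.6]
width: -0.0001
[ 0.41530917 -0.06447144  0.08101788] [-0.09006851  0.9958805   0.01016147  0.00253653] [-0.65051335 -1.02178297  1.2804339 ]
[ 0.4153446  -0.06424378  0.07002029] [-127.32637429   14.4458431    70.0202918 ]
tip s [218.75414406 189.53816898] [115.52486435 240.22901391] t [253.90881064 266.67034434]
```

View pics/s1z.png

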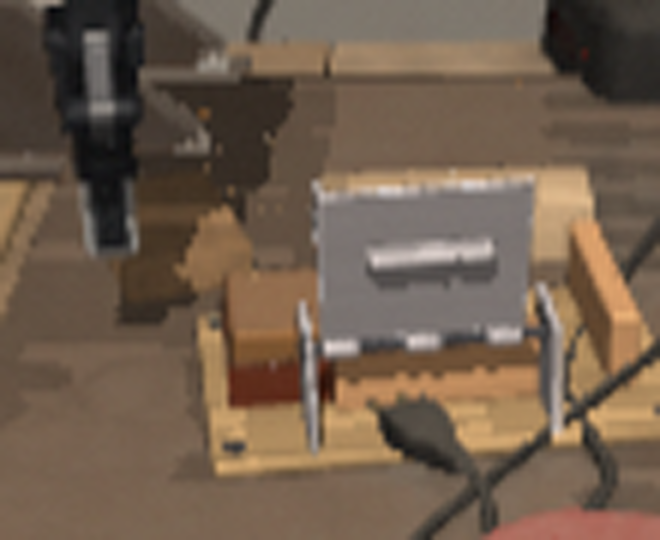

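View pics/t1z.png

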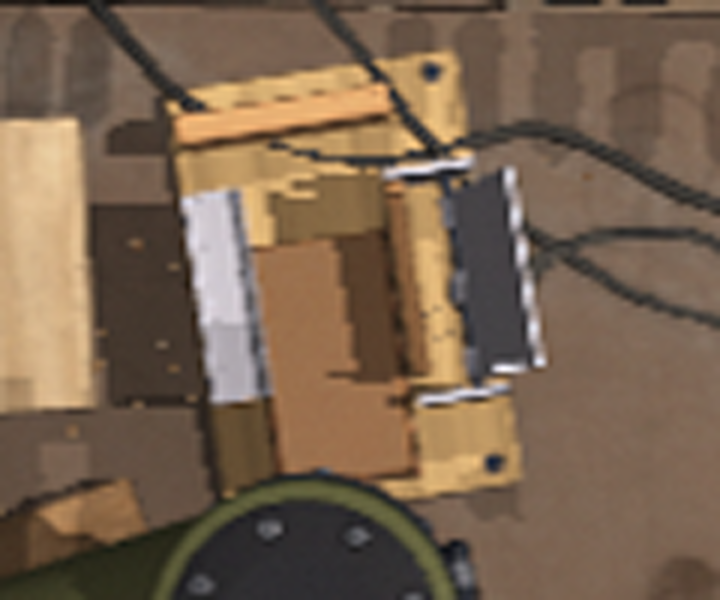

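```bash
python3 - <<'E'
from h import *
T=lambda x,y:((x+.5)/6-.5+200,(y+.5)/6-.5+170)
S=lambda x,y:((x+.5)/7-.5+220,(y+.5)/7-.5+170)
for n,s,t in [('nr8',(112,397),(522,488)),('fr8',(665,348),(456,52)),('stop r 44',(578,238),(388,90)),('lugF 58',(512,232),(474,162)),('blk nr44',(132,252),(415,473))]:
    w,e=tri(*S(*s),*T(*t)); 
    k=onz('side',*S(*s),{'8':.008,'4':.044}.get(n[-1],.058)); k2=onz('top',*T(*t),{'8':.008,'4':.044}.get(n[-1],.058)); print(n,w2c(w).round(1),'gap',(e*1000).round(1),'side@z',w2c(k).round(1),'top@z',w2c(k2).round(1))
E
```

```text
nr8 [-96.5 -76.4  11.6] gap 7.5 side@z [-92.6 -70.4   8. ] top@z [-100.2  -76.4    8. ]
fr8 [101.1 -76.5  12.9] gap 3.6 side@z [105.1 -68.    8. ] top@z [100.  -76.3   8. ]
stop r 44 [ 80.3 -42.7  41.8] gap 5.0 side@z [ 76.9 -47.   44. ] top@z [ 82.6 -43.1  44. ]
lugF 58 [ 45.4 -75.7  63.6] gap 4.3 side@z [67.1 29.2  8. ] top@z [ 49.  -76.9   8. ]
blk nr44 [-83.9 -30.1  43.2] gap 5.2 side@z [-81.3 -31.7  44. ] top@z [-86.5 -30.   44. ]
```

```bash
sed -i 's/^O=.*/O=np.array([.5461,-.0571]);TH=.150/' h.py; cat > st.py <<'E'
from h import *
from scipy.spatial.transform import Rotation as R
o=ctrl.get_obs();r=R.from_quat(o['ee_rot']);t=o['tool_pos']+r.apply([0,0,.011])
c,s=np.cos(TH),np.sin(TH);f=o['wrist_force']
a=r.apply([0,1,0])
print('t',o['t'].__round__(2),'tip c',w2c(t).round(1),'F c',np.array([c*f[0]+s*f[1],-s*f[0]+c*f[1],f[2]]).round(1),'jaw yaw-98.6:',round(np.degrees(np.arctan2(a[1],a[0]))-98.6,2),'toolz',r.apply([0,0,1]).round(3))
E
python3 -m jog '[[0,0,-0.03,2,-12,-25,0],[0,0,0,0,0,-20,0],[0,0,0,0,0,-5,0],[0,0,0,0,0,0,0],[0,0,0,0,0,0,0]]'; python3 st.py
```

```text
t: 2.28
tool_pos: [0.4246, -0.0769, 0.0435]
ee_rot: [-0.075, 0.997, 0.009, 0.012]
wrist_force: [-0.2, -0.5, -0.3]
width: 0.0
t 2.28 tip c [-122.8   -1.3   32.5] F c [-0.3 -0.5 -0.3] jaw yaw-98.6: 0.01 toolz [ 0.023  0.02  -1.   ]
```

```bash
python3 -m jog '[[-0.02,0.023,0,0,0,-14,0],[0,0,0,0,0,-3,0],[0,0,0,8,1,0,0],[0,0,0,8,1,0,0],[0,0,0,0,0,0,0]]'; python3 st.py
```

```text
t: 2.7
tool_pos: [0.4468, -0.0739, 0.0365]
ee_rot: [-0.076, 0.997, 0.0, 0.007]
wrist_force: [-0.3, -0.3, -0.1]
width: -0.0002
t 2.7 tip c [-100.6   -1.8   25.5] F c [-0.4 -0.3 -0.1] jaw yaw-98.6: 0.12 toolz [ 0.014  0.001 -1.   ]
```

```bash
python3 -m jog '[[0,0.014,0,0,0,-6,0],[0,0,0,0,0,-4,0],[0,0,0,0,0,0,0],[0,0,0,0,0,0,0]]'; python3 st.py; python3 -m jog '[[0,0,0,5,0.8,0,0],[0,0,0,5,0.8,0,0],[0,0,0,5,0.8,0,0]]'; python3 st.py; python3 -m jog '[[0,0,0,5,0.8,0,0],[0,0,0,5,0.8,0,0],[0,0,0,5,0.8,0,0]]'; python3 st.py
```

```text
t: 3.03
tool_pos: [0.4478, -0.0737, 0.0278]
ee_rot: [-0.076, 0.997, 0.001, 0.001]
wrist_force: [0.9, -0.1, -0.4]
width: -0.0002
t 3.03 tip c [-99.7  -1.7  16.8] F c [ 0.8 -0.2 -0.4] jaw yaw-98.6: 0.12 toolz [ 0.002  0.002 -1.   ]
t: 3.28
tool_pos: [0.4628, -0.0714, 0.0277]
ee_rot: [-0.076, 0.997, 0.001, 0.001]
wrist_force: [-0.1, -0.7, -0.2]
width: 0.0008
t 3.28 tip c [-84.5  -1.7  16.7] F c [-0.2 -0.7 -0.2] jaw yaw-98.6: 0.12 toolz [ 0.001  0.003 -1.   ]
t: 3.53
tool_pos: [0.4796, -0.0688, 0.0277]
ee_rot: [-0.076, 0.997, 0.001, 0.001]
wrist_force: [-2.3, 0.2, 0.7]
width: -0.0001
t 3.53 tip c [-67.5  -1.6  16.7] F c [-2.2  0.5  0.7] jaw yaw-98.6: 0.12 toolz [ 0.001  0.002 -1.   ]
```

```bash
python3 -m jog '[[0,0,0,4,0.6,0,0],[0,0,0,4,0.6,0,0]]'; python3 st.py;  python3 -m jog '[[0,0,0,3,0.5,0,0],[0,0,0,3,0.5,0,0]]'; python3 st.py; python3 - <<'E'
from h import *
snap('side','s2')
a=cv2.imread('pics/s2.png')[150:240,200:310];cv2.imwrite('pics/s2z.png',cv2.resize(a,None,fx=6,fy=6,interpolation=cv2.INTER_CUBIC))
E
```

```text
t: 3.7
tool_pos: [0.4888, -0.0674, 0.0276]
ee_rot: [-0.076, 0.997, 0.001, 0.0]
wrist_force: [-0.9, -0.6, 0.3]
width: 0.0003
t 3.7 tip c [-58.2  -1.6  16.6] F c [-1.  -0.4  0.3] jaw yaw-98.6: 0.12 toolz [ 0.001  0.002 -1.   ]
t: 3.87
tool_pos: [0.4903, -0.0674, 0.0261]
ee_rot: [-0.076, 0.997, 0.0, -0.007]
wrist_force: [-22.0, 0.3, 9.7]
width: 0.0002
t 3.87 tip c [-56.9  -1.8  15.1] F c [-21.7   3.6   9.7] jaw yaw-98.6: 0.14 toolz [-0.013 -0.    -1.   ]
```

View pics/s2z.png

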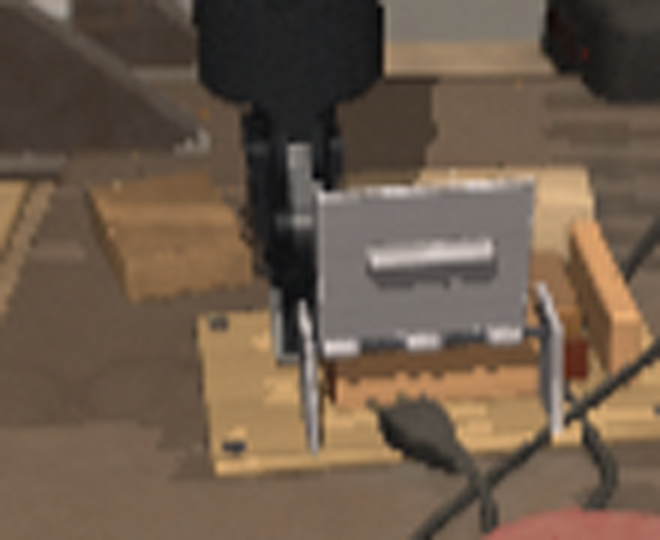

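```bash
python3 - <<'E'
from h import *
snap('top','t2')
a=cv2.imread('pics/t2.png')[170:250,220:300];cv2.imwrite('pics/t2z.png',cv2.resize(a,None,fx=7,fy=7,interpolation=cv2.INTER_CUBIC))
a=cv2.imread('pics/s2.png')[180:230,240:320];cv2.imwrite('pics/s2y.png',cv2.resize(a,None,fx=9,fy=9,interpolation=cv2.INTER_CUBIC))
E
python3 st.py
```

```text
t 3.97 tip c [-57.   -1.8  14.4] F c [-12.6   1.9   2.4] jaw yaw-98.6: 0.12 toolz [-0.014 -0.    -1.   ]
```

View pics/s2y.png

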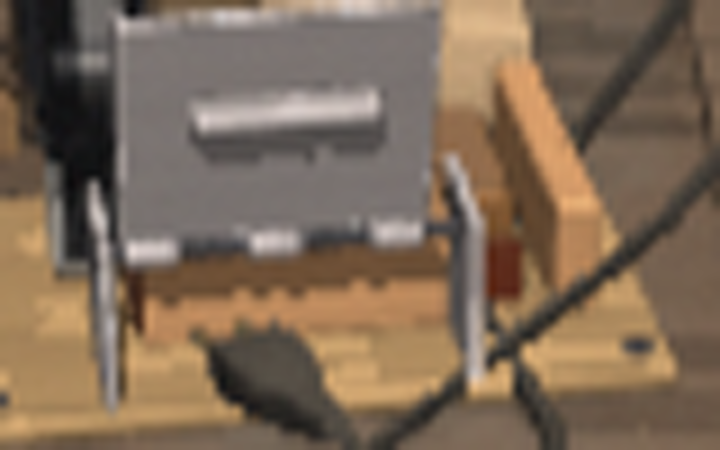

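View pics/t2z.png

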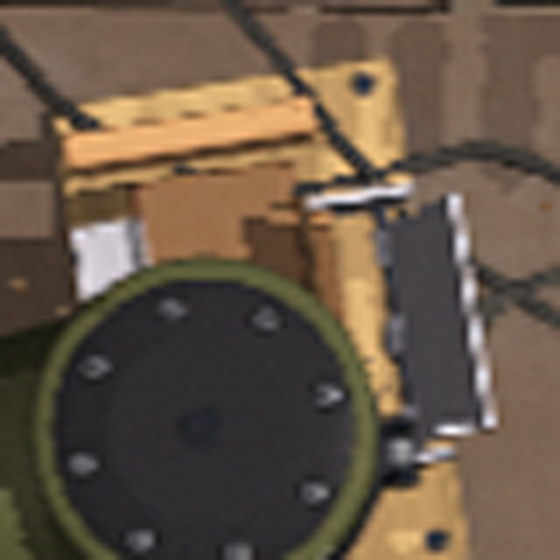

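```bash
python3 -m jog '[[0,-0.014,0,-8,-1.2,0,0],[0,0,0,0,0,14,0],[0,0,0,0,0,4,0],[0,0,0,0,0,0,0],[0,0,0,0,0,0,0]]'; python3 st.py
```

```text
t: 4.38
tool_pos: [0.4815, -0.0687, 0.0422]
ee_rot: [-0.076, 0.997, -0.0, -0.001]
wrist_force: [0.2, -0.2, -0.1]
width: -0.0002
t 4.38 tip c [-65.7  -1.9  31.2] F c [ 0.2 -0.2 -0.1] jaw yaw-98.6: 0.1 toolz [-0.003 -0.    -1.   ]
```

```bash
python3 -m jog '[[0,0,0,3,0.5,0,0],[0,0,0,3,0.5,0,0],[0,0,0,2,0.3,0,0]]'; python3 st.py; python3 -m jog '[[0,0,0,2,0.3,0,0]]'; python3 st.py; python3 -m jog '[[0,0,0,2,0.3,0,0]]'; python3 st.py
```

```text
t: 4.63
tool_pos: [0.4902, -0.0671, 0.0414]
ee_rot: [-0.076, 0.997, 0.0, -0.001]
wrist_force: [0.2, -0.2, -0.6]
width: -0.0001
t 4.63 tip c [-56.8  -1.6  30.4] F c [ 0.2 -0.2 -0.6] jaw yaw-98.6: 0.1 toolz [-0.003 -0.    -1.   ]
t: 4.72
tool_pos: [0.4924, -0.0669, 0.041]
ee_rot: [-0.076, 0.997, 0.0, -0.002]
wrist_force: [-1.0, 0.3, 0.9]
width: 0.0004
t 4.72 tip c [-54.6  -1.6  30. ] F c [-1.   0.4  0.9] jaw yaw-98.6: 0.1 toolz [-0.004 -0.    -1.   ]
t: 4.8
tool_pos: [0.4945, -0.0665, 0.0407]
ee_rot: [-0.076, 0.997, -0.0, -0.002]
wrist_force: [-0.9, -0.5, 0.3]
width: -0.0004
t 4.8 tip c [-52.5  -1.6  29.7] F c [-1.  -0.3  0.3] jaw yaw-98.6: 0.09 toolz [-0.004 -0.    -1.   ]
```

Moving past the earlier jam; the block slides with about 1 N.

```bash
python3 -m jog '[[0,0,0,2,0.3,0.5,0]]'; python3 st.py; python3 -m jog '[[0,0,0,2,0.3,0.5,0]]'; python3 st.py; python3 -m jog '[[0,0,0,2,0.3,0.5,0]]'; python3 st.py
```

```text
t: 4.88
tool_pos: [0.4965, -0.0662, 0.0408]
ee_rot: [-0.076, 0.997, -0.0, -0.003]
wrist_force: [-0.0, 0.5, -1.4]
width: 0.0002
t 4.88 tip c [-50.4  -1.6  29.8] F c [ 0.   0.5 -1.4] jaw yaw-98.6: 0.09 toolz [-0.005 -0.    -1.   ]
t: 4.97
tool_pos: [0.4984, -0.066, 0.041]
ee_rot: [-0.076, 0.997, -0.0, -0.003]
wrist_force: [-8.1, -3.8, 1.8]
width: -0.0003
t 4.97 tip c [-48.5  -1.7  30. ] F c [-8.6 -2.5  1.8] jaw yaw-98.6: 0.09 toolz [-0.006 -0.001 -1.   ]
t: 5.05
tool_pos: [0.4986, -0.0663, 0.041]
ee_rot: [-0.076, 0.997, -0.001, -0.006]
wrist_force: [-14.3, -1.2, 7.0]
width: 0.0004
t 5.05 tip c [-48.5  -2.   30. ] F c [-14.4   0.9   7. ] jaw yaw-98.6: 0.07 toolz [-0.012 -0.002 -1.   ]
```

```bash
python3 -m jog '[[0,-0.012,0,-15,-2.3,0,0],[0,0,0,-35,-5,0,0],[0,0,0,-35,-5,30,0],[0,0,0,-35,-5,40,0],[0,0,0,0,0,40,0]]'; python3 - <<'E'
from h import *
snap('top','t3');snap('side','s3')
a=cv2.imread('pics/t3.png')[170:270,220:300];cv2.imwrite('pics/t3z.png',cv2.resize(a,None,fx=6,fy=6,interpolation=cv2.INTER_CUBIC))
a=cv2.imread('pics/s3.png')[180:230,240:320];cv2.imwrite('pics/s3y.png',cv2.resize(a,None,fx=9,fy=9,interpolation=cv2.INTER_CUBIC))
E
python3 st.py
```

```text
t: 5.47
tool_pos: [0.38, -0.0835, 0.1328]
ee_rot: [-0.075, 0.997, -0.002, -0.01]
wrist_force: [2.6, 1.3, 0.3]
width: -0.0003
t 5.57 tip c [-161.4   -2.1  130.4] F c [1.2 0.1 0.1] jaw yaw-98.6: 0.04 toolz [-0.004 -0.005 -1.   ]
```

View pics/t3z.png

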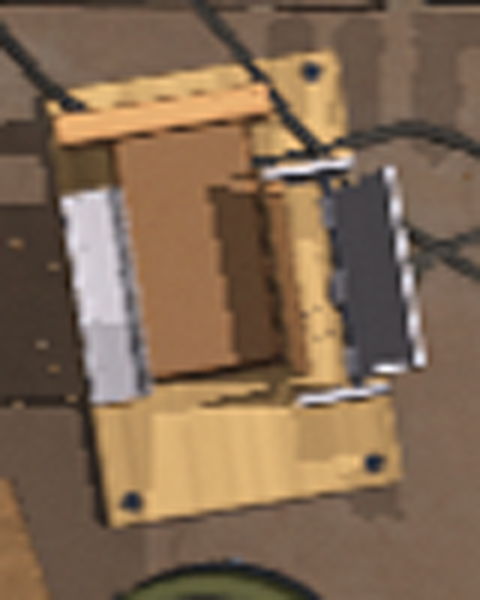

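View pics/s3y.png

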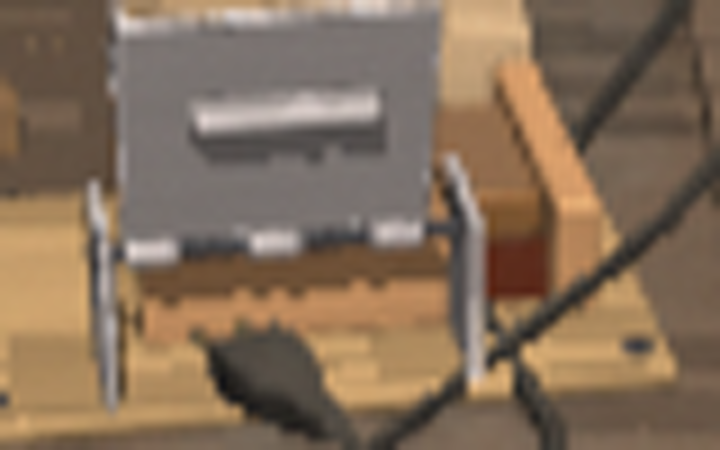

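```bash
python3 -m jog '[[0,0,0,4,-31,10,0],[0,0,0,5,-31,10,0],[0,0,0,5,-31,0,0],[0,0,0,5,-31,0,0],[0,0,0,0,0,0,0]]'; python3 -m jog '[[0,0,0,30,4.5,0,0],[0,0,0,30,4.5,0,0],[0,0,0,30,4.5,0,0],[0,0,0,30,4.5,0,0],[0,0,0,25,4,0,0]]'; python3 st.py
```

```text
t: 5.98
tool_pos: [0.4097, -0.2101, 0.1678]
ee_rot: [-0.08, 0.997, -0.002, 0.005]
wrist_force: [-0.6, 0.5, -0.5]
width: -0.0002
t: 6.4
tool_pos: [0.5593, -0.1916, 0.1702]
ee_rot: [-0.076, 0.997, -0.003, 0.009]
wrist_force: [-0.0, 0.1, 0.8]
width: -0.0002
t 6.4 tip c [  -6.9 -135.   159.2] F c [-0.   0.1  0.8] jaw yaw-98.6: 0.06 toolz [ 0.018 -0.005 -1.   ]
```

```bash
python3 -m jog '[[0.005,0.018,0,0,0,-22,0],[0,0,0,-1,0,-20,0],[0,0,0,0,0,-4,0],[0,0,0,0,0,0,0],[0,0,0,0,0,0,0]]'; python3 st.py; python3 - <<'E'
from h import *
snap('side','s4');snap('top','t4')
a=cv2.imread('pics/s4.png')[120:240,200:340];cv2.imwrite('pics/s4z.png',cv2.resize(a,None,fx=5,fy=5,interpolation=cv2.INTER_CUBIC))
E
```

```text
t: 6.82
tool_pos: [0.5642, -0.1898, 0.121]
ee_rot: [-0.077, 0.997, -0.0, -0.001]
wrist_force: [0.4, -0.2, 0.3]
width: 0.0
t 6.82 tip c [  -2.  -133.9  110. ] F c [ 0.4 -0.3  0.3] jaw yaw-98.6: 0.19 toolz [-0.001 -0.001 -1.   ]
```

View pics/s4z.png

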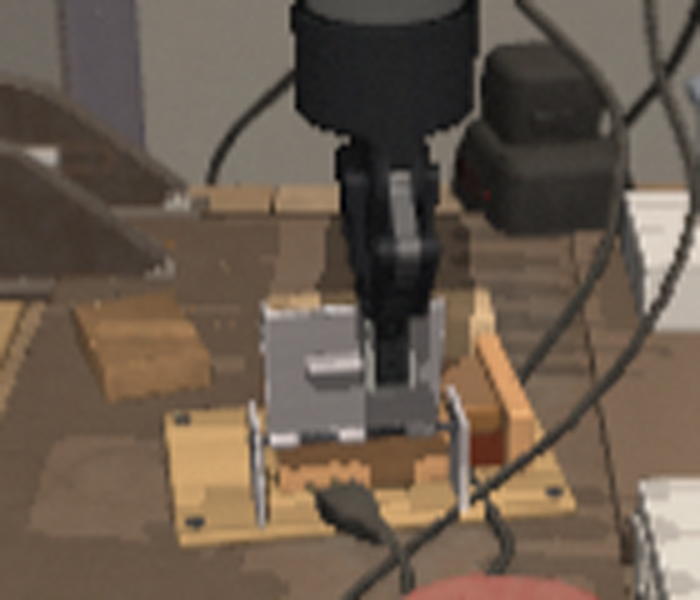

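```bash
python3 -m jog '[[0,0,0,-8,-1.2,2,0],[0,0,0,-1.5,10,0,0],[0,0,0,-1.5,10,0,0]]'; python3 st.py; python3 -m jog '[[0,0,0,-0.7,5,0,0],[0,0,0,-0.7,5,0,0]]'; python3 st.py; python3 -m jog '[[0,0,0,-0.7,5,0,0],[0,0,0,-0.7,5,0,0]]'; python3 st.py
```

```text
t: 7.17
tool_pos: [0.553, -0.1722, 0.1277]
ee_rot: [-0.075, 0.997, -0.001, 0.003]
wrist_force: [0.5, -0.6, 0.7]
width: 0.0002
t 7.17 tip c [ -10.3 -114.8  116.7] F c [ 0.4 -0.7  0.7] jaw yaw-98.6: 0.04 toolz [ 0.005 -0.002 -1.   ]
t: 7.33
tool_pos: [0.5514, -0.1604, 0.1298]
ee_rot: [-0.076, 0.997, -0.001, 0.004]
wrist_force: [-0.9, -0.6, 1.3]
width: 0.0001
t 7.33 tip c [ -10.1 -103.   118.8] F c [-1.  -0.5  1.3] jaw yaw-98.6: 0.08 toolz [ 0.009 -0.002 -1.   ]
t: 7.5
tool_pos: [0.5501, -0.1492, 0.1311]
ee_rot: [-0.076, 0.997, -0.001, 0.005]
wrist_force: [0.7, -0.6, -0.2]
width: 0.0006
t 7.5 tip c [ -9.7 -91.7 120.1] F c [ 0.6 -0.7 -0.2] jaw yaw-98.6: 0.13 toolz [ 0.011 -0.002 -1.   ]
```

```bash
python3 -m jog '[[0,0.01,0,-0.7,5,-5,0],[0,0,0,-0.7,5,-5,0]]'; python3 st.py; python3 - <<'E'
from h import *
snap('side','s5');snap('top','t5')
a=cv2.imread('pics/s5.png')[120:240,200:340];a=cv2.resize(a,None,fx=4,fy=4,interpolation=cv2.INTER_CUBIC)
b=cv2.imread('pics/t5.png')[170:270,210:310][:96,:48*2];cv2.imwrite('pics/s5z.png',a)
cv2.imwrite('pics/t5z.png',cv2.resize(b,None,fx=5,fy=5,interpolation=cv2.INTER_CUBIC))
E
```

```text
t: 7.67
tool_pos: [0.5492, -0.1381, 0.1221]
ee_rot: [-0.076, 0.997, -0.001, 0.001]
wrist_force: [1.1, 0.1, -0.3]
width: -0.0002
t 7.67 tip c [ -9.  -80.6 111.1] F c [ 1.1 -0.1 -0.3] jaw yaw-98.6: 0.15 toolz [ 0.003 -0.002 -1.   ]
```

View pics/s5z.png

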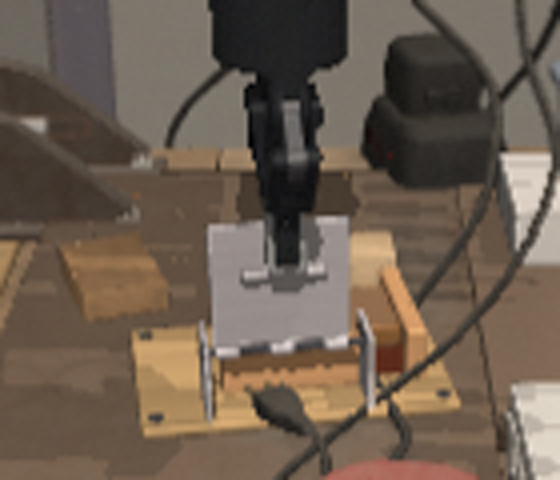

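View pics/t5z.png

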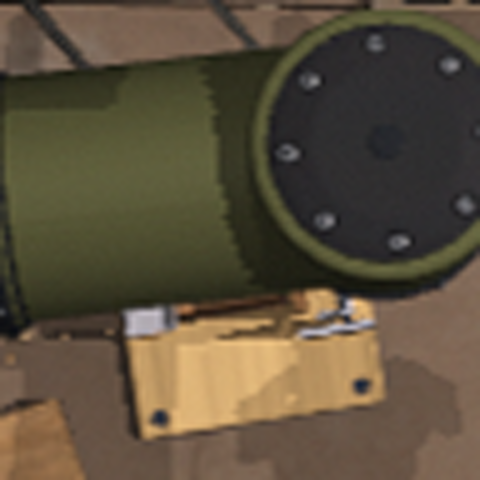

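```bash
python3 -m jog '[[0,0,0,2.7,-20,0,0],[0,0,0,0.5,-4,-14,0],[0,0,0,0,0,-6,0],[0,0,0,0,0,0,0],[0,0,0,0,0,0,0]]'; python3 st.py;python3 - <<'E'
from h import *
snap('side','s6')
a=cv2.imread('pics/s6.png')[120:240,200:340];a=cv2.resize(a,None,fx=4,fy=4,interpolation=cv2.INTER_CUBIC)
cv2.imwrite('pics/s6z.png',a)
E
```

```text
t: 8.18
tool_pos: [0.5515, -0.1617, 0.0985]
ee_rot: [-0.077, 0.997, -0.001, -0.001]
wrist_force: [-0.5, -0.6, 0.4]
width: 0.0001
t 8.18 tip c [ -10.4 -104.3   87.5] F c [-0.6 -0.5  0.4] jaw yaw-98.6: 0.27 toolz [-0.002 -0.002 -1.   ]
```

View pics/s6z.png

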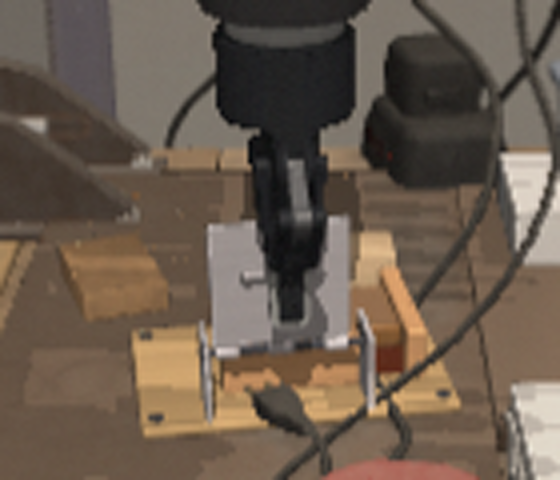

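```bash
python3 -m jog '[[0,0,0,-1.5,10,0,0],[0,0,0,-1.2,8,0,0]]'; python3 st.py; python3 -m jog '[[0,0,0,-1.2,8,0,0]]';  python3 st.py; python3 -m jog '[[0,0,0,-0.8,6,-1,0]]';  python3 st.py
```

```text
t: 8.4
tool_pos: [0.5488, -0.1436, 0.0992]
ee_rot: [-0.077, 0.997, -0.001, -0.001]
wrist_force: [0.2, -0.9, 0.6]
width: -0.0003
t 8.4 tip c [-10.2 -86.   88.2] F c [ 0.1 -0.9  0.6] jaw yaw-98.6: 0.19 toolz [-0.001 -0.002 -1.   ]
t: 8.48
tool_pos: [0.5476, -0.1347, 0.0997]
ee_rot: [-0.077, 0.997, -0.001, -0.001]
wrist_force: [0.6, -0.7, -1.0]
width: -0.0001
t 8.48 tip c [-10.1 -77.   88.7] F c [ 0.5 -0.8 -1. ] jaw yaw-98.6: 0.19 toolz [-0.001 -0.003 -1.   ]
t: 8.57
tool_pos: [0.5469, -0.1276, 0.0993]
ee_rot: [-0.077, 0.997, -0.001, -0.0]
wrist_force: [-0.9, -0.9, -0.4]
width: -0.0002
t 8.57 tip c [ -9.8 -69.8  88.3] F c [-1.  -0.8 -0.4] jaw yaw-98.6: 0.23 toolz [ 0.    -0.003 -1.   ]
```

```bash
python3 -m jog '[[0,0,0,-1.1,7.5,-2,0],[0,0,0,-1.1,7,-3,0]]'; python3 st.py; python3 -m jog '[[0,0,0,-0.7,4.5,-4,0],[0,0,0,-0.7,4.5,-4,0]]';  python3 st.py; python3 - <<'E'
from h import *
snap('side','s7')
a=cv2.imread('pics/s7.png')[120:240,200:340];a=cv2.resize(a,None,fx=4,fy=4,interpolation=cv2.INTER_CUBIC)
cv2.imwrite('pics/s7z.png',a)
E
```

```text
t: 8.73
tool_pos: [0.5446, -0.1113, 0.0948]
ee_rot: [-0.077, 0.997, -0.002, 0.0]
wrist_force: [-0.2, -2.7, -0.6]
width: -0.0001
t 8.73 tip c [ -9.6 -53.4  83.8] F c [-0.6 -2.7 -0.6] jaw yaw-98.6: 0.28 toolz [ 0.001 -0.003 -1.   ]
t: 8.9
tool_pos: [0.5432, -0.1004, 0.0867]
ee_rot: [-0.078, 0.997, -0.002, 0.001]
wrist_force: [0.2, -1.6, -0.4]
width: 0.0001
t 8.9 tip c [ -9.3 -42.5  75.7] F c [ 0.  -1.7 -0.4] jaw yaw-98.6: 0.36 toolz [ 0.002 -0.003 -1.   ]
```

View pics/s7z.png

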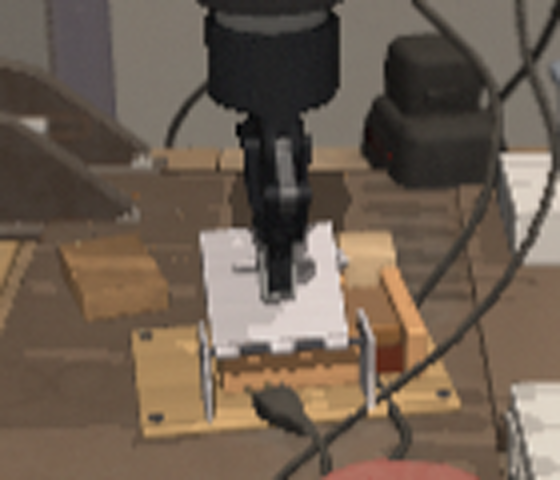

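```bash
python3 -m jog '[[0,0,0,-0.1,0.5,-5,0],[0,0,0,-0.2,1,-5,0]]'; python3 st.py; python3 -m jog '[[0,0,0,-0.1,0.5,-5,0],[0,0,0,0,0.5,-4,0]]';  python3 st.py; python3 -m jog '[[0,0,0,0,0,-3,0]]';  python3 st.py
```

```text
t: 9.12
tool_pos: [0.5431, -0.0976, 0.076]
ee_rot: [-0.079, 0.997, -0.001, 0.002]
wrist_force: [-0.4, -0.1, 1.7]
width: -0.0001
t 9.12 tip c [ -9.  -39.7  65. ] F c [-0.4 -0.   1.7] jaw yaw-98.6: 0.42 toolz [ 0.003 -0.003 -1.   ]
t: 9.28
tool_pos: [0.5433, -0.0963, 0.0664]
ee_rot: [-0.079, 0.997, -0.001, 0.002]
wrist_force: [-1.4, 1.6, 2.2]
width: 0.0001
t 9.28 tip c [ -8.5 -38.4  55.4] F c [-1.1  1.8  2.2] jaw yaw-98.6: 0.42 toolz [ 0.004 -0.002 -1.   ]
t: 9.37
tool_pos: [0.5433, -0.0961, 0.0628]
ee_rot: [-0.079, 0.997, -0.001, 0.002]
wrist_force: [-0.9, 1.1, 2.6]
width: -0.0001
t 9.37 tip c [ -8.5 -38.2  51.8] F c [-0.8  1.2  2.6] jaw yaw-98.6: 0.42 toolz [ 0.004 -0.002 -1.   ]
```

```bash
python3 -m jog '[[0,0,0,0,0,-2,0]]';  python3 st.py;  python3 -m jog '[[0,0,0,0,0,-1.5,0]]';  python3 st.py; python3 - <<'E'
from h import *
snap('side','s8');snap('top','t8')
a=cv2.imread('pics/s8.png')[120:240,200:340];a=cv2.resize(a,None,fx=5,fy=5,interpolation=cv2.INTER_CUBIC)
cv2.imwrite('pics/s8z.png',a)
E
python3 st.py
```

```text
t: 9.45
tool_pos: [0.5436, -0.0965, 0.0616]
ee_rot: [-0.079, 0.997, -0.001, 0.002]
wrist_force: [-6.6, 0.4, 16.9]
width: -0.0002
t 9.45 tip c [ -8.3 -38.6  50.6] F c [-6.5  1.4 16.9] jaw yaw-98.6: 0.43 toolz [ 0.004 -0.002 -1.   ]
t: 9.53
tool_pos: [0.5437, -0.0972, 0.0617]
ee_rot: [-0.079, 0.997, -0.002, 0.002]
wrist_force: [-7.1, 1.2, 14.6]
width: -0.0002
t 9.53 tip c [ -8.3 -39.3  50.7] F c [-6.9  2.3 14.6] jaw yaw-98.6: 0.44 toolz [ 0.005 -0.004 -1.   ]
t 9.63 tip c [ -8.4 -39.4  50.8] F c [-5.6  0.3 11. ] jaw yaw-98.6: 0.43 toolz [ 0.005 -0.004 -1.   ]
```

View pics/s8z.png

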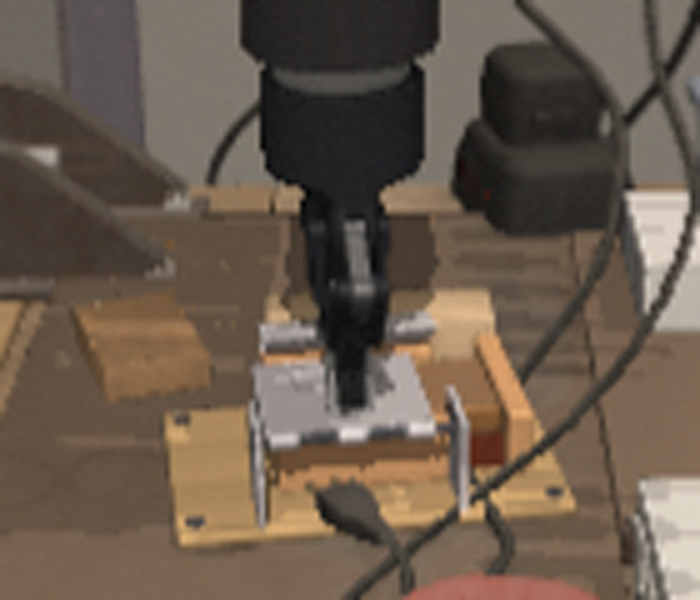

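```bash
python3 -m jog '[[0,0,0,-0.8,4,-0.8,0],[0,0,0,-0.8,4,-0.8,0]]';  python3 st.py;  python3 -m jog '[[0,0,0,-0.7,4,-0.8,0],[0,0,0,-0.7,4,-0.8,0]]';  python3 st.py; python3 -m jog '[[0,0,0,-0.7,4,-0.8,0]]';  python3 st.py
```

```text
t: 9.8
tool_pos: [0.5428, -0.0911, 0.062]
ee_rot: [-0.078, 0.997, -0.004, 0.003]
wrist_force: [-0.5, -2.1, 3.3]
width: 0.0002
t 9.8 tip c [ -8.3 -33.2  51. ] F c [-0.8 -2.   3.3] jaw yaw-98.6: 0.35 toolz [ 0.007 -0.007 -1.   ]
t: 9.97
tool_pos: [0.5418, -0.0842, 0.0619]
ee_rot: [-0.078, 0.997, -0.005, 0.004]
wrist_force: [-2.6, -2.4, 7.2]
width: 0.0001
t 9.97 tip c [ -8.3 -26.3  50.9] F c [-2.9 -2.   7.2] jaw yaw-98.6: 0.31 toolz [ 0.008 -0.009 -1.   ]
t: 10.05
tool_pos: [0.5412, -0.0807, 0.0619]
ee_rot: [-0.078, 0.997, -0.006, 0.004]
wrist_force: [-1.7, -1.6, 6.9]
width: 0.0004
t 10.05 tip c [ -8.3 -22.7  50.9] F c [-2.  -1.3  6.9] jaw yaw-98.6: 0.29 toolz [ 0.009 -0.011 -1.   ]
```

```bash
python3 -m jog '[[0.008,0.008,0,-0.7,4,-0.8,0],[0,0,0,-0.7,4,-0.8,0]]';  python3 st.py;  python3 -m jog '[[0,0,0,-0.7,4,-0.8,0]]';  python3 st.py; python3 -m jog '[[0,0,0,-0.7,3,-0.8,0]]';  python3 st.py; python3 - <<'E'
from h import *
snap('side','s9')
a=cv2.imread('pics/s9.png')[120:240,200:340];a=cv2.resize(a,None,fx=5,fy=5,interpolation=cv2.INTER_CUBIC)
cv2.imwrite('pics/s9z.png',a)
E
```

```text
t: 10.22
tool_pos: [0.5402, -0.0734, 0.0619]
ee_rot: [-0.078, 0.997, -0.003, 0.001]
wrist_force: [-2.3, -2.6, 6.1]
width: -0.0002
t 10.22 tip c [ -8.3 -15.3  50.9] F c [-2.7 -2.3  6.1] jaw yaw-98.6: 0.3 toolz [ 0.002 -0.005 -1.   ]
t: 10.3
tool_pos: [0.5398, -0.0699, 0.0619]
ee_rot: [-0.078, 0.997, -0.004, 0.001]
wrist_force: [1.1, -4.2, 5.9]
width: -0.0002
t 10.3 tip c [ -8.1 -11.8  50.9] F c [ 0.5 -4.3  5.9] jaw yaw-98.6: 0.29 toolz [ 0.003 -0.007 -1.   ]
t: 10.38
tool_pos: [0.5397, -0.0674, 0.0619]
ee_rot: [-0.078, 0.997, -0.004, 0.002]
wrist_force: [1.0, -3.6, 5.0]
width: -0.0001
t 10.38 tip c [-7.9 -9.3 50.9] F c [ 0.4 -3.7  5. ] jaw yaw-98.6: 0.29 toolz [ 0.004 -0.008 -1.   ]
```

View pics/s9z.png

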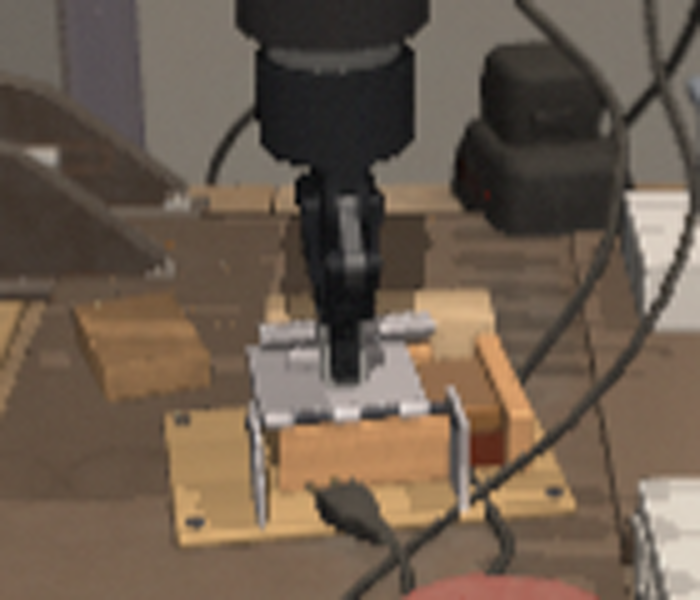

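```bash
python3 -m jog '[[0,0,0,-0.6,3,-0.8,0]]';  python3 st.py;  python3 -m jog '[[0,0,0,-0.6,3,-0.8,0]]';  python3 st.py; python3 -m jog '[[0,0,0,-0.5,3,-0.6,0]]';  python3 st.py; python3 -m jog '[[0,0,0,-0.5,3,-0.6,0]]';  python3 st.py
```

```text
t: 10.52
tool_pos: [0.5395, -0.0647, 0.0619]
ee_rot: [-0.078, 0.997, -0.005, 0.003]
wrist_force: [-0.8, -3.0, 5.6]
width: 0.0002
t 10.52 tip c [-7.6 -6.6 50.9] F c [-1.2 -2.9  5.6] jaw yaw-98.6: 0.3 toolz [ 0.006 -0.01  -1.   ]
t: 10.6
tool_pos: [0.5394, -0.0623, 0.0619]
ee_rot: [-0.077, 0.997, -0.006, 0.003]
wrist_force: [0.6, -5.5, 4.3]
width: -0.0001
t 10.6 tip c [-7.3 -4.3 50.9] F c [-0.2 -5.5  4.3] jaw yaw-98.6: 0.29 toolz [ 0.007 -0.012 -1.   ]
t: 10.68
tool_pos: [0.5393, -0.0614, 0.062]
ee_rot: [-0.077, 0.997, -0.008, 0.003]
wrist_force: [4.2, -17.6, 1.1]
width: -0.0001
t 10.68 tip c [-7.3 -3.4 51. ] F c [  1.6 -18.    1.1] jaw yaw-98.6: 0.27 toolz [ 0.008 -0.016 -1.   ]
t: 10.77
tool_pos: [0.5392, -0.0613, 0.062]
ee_rot: [-0.077, 0.997, -0.011, 0.004]
wrist_force: [4.6, -18.7, 0.6]
width: 0.0003
t 10.77 tip c [-7.4 -3.4 51. ] F c [  1.8 -19.2   0.6] jaw yaw-98.6: 0.22 toolz [ 0.009 -0.022 -1.   ]
```

```bash
python3 -m jog '[[0,0,0,0,0.5,-0.8,0],[0,0,0,0,0.5,-0.8,0],[0,0,0,0.3,-2,0,0],[0,0,0,0.3,-2,4,0],[0,0,0,0,0,20,0]]'; python3 -m jog '[[0,0,0,0,0,35,0],[0,0,0,0,-30,35,0],[0,0,0,0,-41,20,0],[0,0,0,0,-41,0,0],[0,0,0,0,-41,0,0]]';python3 -m jog '[[0,0,0,0,-30,0,0],[0,0,0,0,0,0,0],[0,0,0,0,0,0,0]]'; python3 - <<'E'
from h import *
snap('side','s10');snap('top','t10')
a=cv2.imread('pics/s10.png')[170:240,230:330];cv2.imwrite('pics/s10z.png',cv2.resize(a,None,fx=7,fy=7,interpolation=cv2.INTER_CUBIC))
a=cv2.imread('pics/t10.png')[170:270,200:320];cv2.imwrite('pics/t10z.png',cv2.resize(a,None,fx=6,fy=6,interpolation=cv2.INTER_CUBIC))
E
```

```text
t: 11.18
tool_pos: [0.5373, -0.0656, 0.0812]
ee_rot: [-0.076, 0.997, -0.013, 0.0]
wrist_force: [-0.0, -0.4, -0.9]
width: -0.0001
t: 11.6
tool_pos: [0.5371, -0.2135, 0.1736]
ee_rot: [-0.083, 0.997, -0.012, 0.0]
wrist_force: [1.1, 0.3, -0.7]
width: -0.0002
t: 11.85
tool_pos: [0.5358, -0.2509, 0.1723]
ee_rot: [-0.079, 0.997, -0.011, -0.0]
wrist_force: [-0.1, 0.3, -0.0]
width: 0.0002
```

View pics/s10z.png

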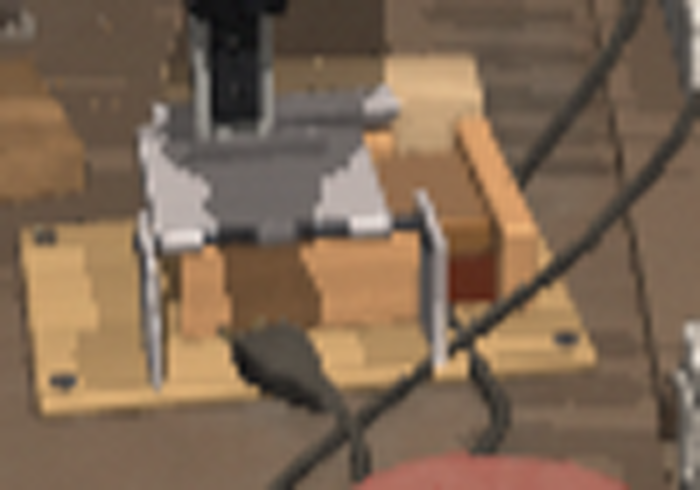

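View pics/t10z.png

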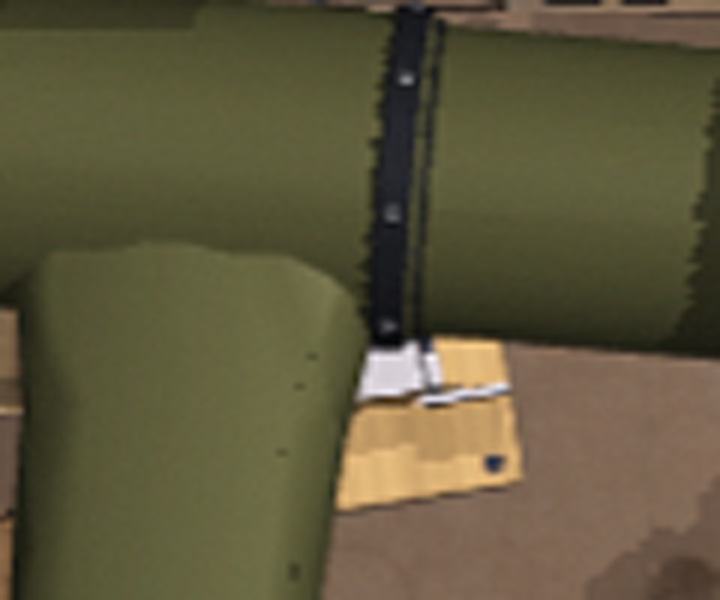

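```bash
python3 -m jog '[[0,0,0,-30,-25,10,0],[0,0,0,-30,-25,10,0],[0,0,0,-30,-25,10,0],[0,0,0,-30,-25,10,0],[0,0,0,-30,-25,0,0]]';python3 -m jog '[[0,0,0,-20,-35,0,0],[0,0,0,-20,-35,0,0],[0,0,0,-20,-30,0,0],[0,0,0,0,0,0,0],[0,0,0,0,0,0,0]]'; python3 - <<'E'
from h import *
snap('side','s11');snap('top','t11')
a=cv2.imread('pics/s11.png')[170:240,230:330];cv2.imwrite('pics/s11z.png',cv2.resize(a,None,fx=7,fy=7,interpolation=cv2.INTER_CUBIC))
a=cv2.imread('pics/t11.png')[170:270,200:320];cv2.imwrite('pics/t11z.png',cv2.resize(a,None,fx=6,fy=6,interpolation=cv2.INTER_CUBIC))
E
```

```text
t: 12.37
tool_pos: [0.3858, -0.3676, 0.2088]
ee_rot: [-0.089, 0.996, -0.009, -0.003]
wrist_force: [0.1, -1.0, 0.3]
width: -0.0001
t: 12.78
tool_pos: [0.321, -0.4694, 0.2105]
ee_rot: [-0.092, 0.996, -0.01, -0.001]
wrist_force: [0.4, 0.2, -0.6]
width: 0.0
```

View pics/s11z.png

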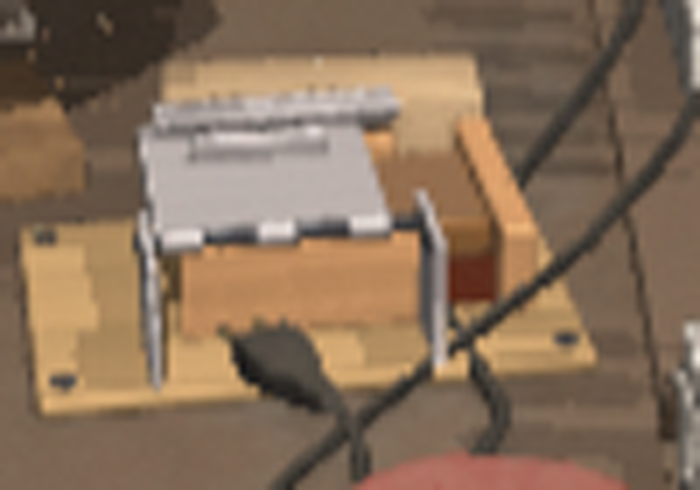

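View pics/t11z.png

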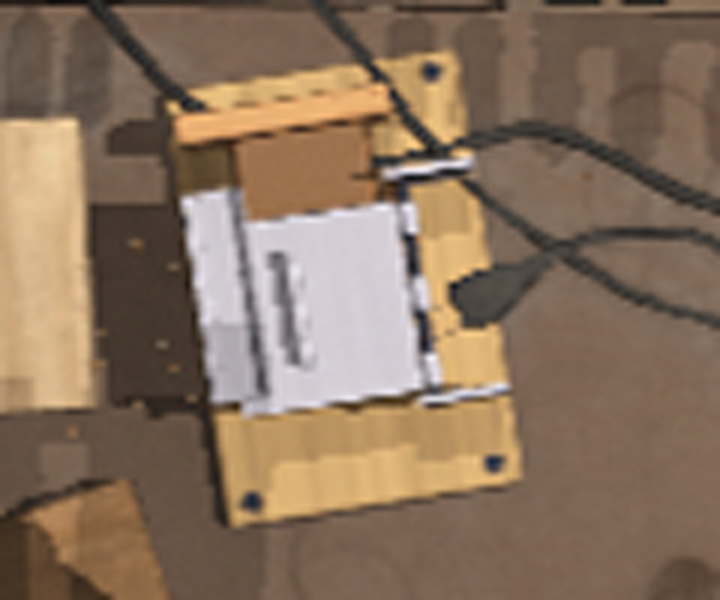

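The flap lies flat with its free edge under the lip plate and the block is against the stop. The bystanders look unmoved, and the arm is clear of everything.

```bash
python3 -c "
from rig import ctrl
print(ctrl.hand_in())"
```

```text
the job is handed in; nothing more can be done
None
```

The sanding block is stowed. It sits against the end stop, and the flap is folded over it and tucked under the lip, where it stayed down after I let go. I handed the job in at about 12.9 s of the 48 s allowed; no verdict is reported.

- **Block:** The first push, with the tips low, jammed at 22 N about 8 mm short of home. I think the gripper's linkage caught on the cradle. I backed off, raised the tips 16 mm and pushed again until it stopped dead at 14 N. Both cameras then showed no gap at the stop.
- **Flap:** I tipped it upright, then moved the fingertip between the pin and the ridge and folded it flat. The tip rested at z ≈ 50.7 mm, against 51 mm for a flat flap. I then pushed it across by the ridge, pressing down at 4–7 N until the end of travel, where the slide stopped dead at 19 N.
- **Last check:** With the arm clear, both pictures showed the flap flat with its edge under the lip, and the block at the stop. The small and long offcuts looked unmoved by eye. I did not measure their positions or look closely at the other bystanders.
- **Disagreement:** The two cameras differed by about 5 mm on the cradle's position. I averaged them and confirmed the final positions by contact. I did not measure the flap angle or slide distance directly; they come from the contact positions and the pictures.

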